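# Test and reset the latching stop button

## Task

Test the stop box of the bench: push the big black mushroom head, the one inside the metal ring with a metal bar across its top, straight in until it stays in; then turn it clockwise (seen from above) by pushing a fingertip against the side of its bar until the head springs back out; and then press the small white start button on the same box all the way in and let it come back out. Do not grip the bar between the fingers, and leave the dial on the other box and the loose things on the bench as they are.

Things in the scene. Friction and masses are not known exactly. Their poses are not given: they have to be found in the camera images.
- stop_box: grey box with a grey lid, 110 x 170 x 60 mm, fixed to the bench. Origin: centre of its underside (z = 0); z up, x away from the robot at yaw 0, y along its long side. On the lid: the mushroom head, axis at (0, +35) mm, and the start button at (0, -55) mm in the box's frame. A metal ring (80 mm outside diameter, top 77 mm above the bench) stands round the head.
- bar_top (a point): centre of the metal bar's top edge, on the head's axis; 110 mm above the bench with the head out, 102 mm in. The head is a 60 mm disc, its flat top 24 mm below this point (86 mm out, 78 mm in). The bar stands 24 mm above the disc, 56 mm long, 14 mm thick over its rubber pads. At rest it lies along the box's y; turned clockwise from above, its +y end moves to the box's +x.
- stop_press (a joint): how far the mushroom head is in, m: 0 out, 0.008 fully in. It takes about 4 N at first, less as it goes in; past 0.0045 it snaps in and stays in by itself. Turned far enough it springs out again, rising 8 mm, so keep fingertips beside the bar about 10 mm above the disc.
- stop_twist (a joint): angle of the head and its bar about the vertical axis, rad: 0 at rest, growing clockwise seen from above, at most 0.9. A light spring turns it back to 0. While the head is in, turning it from 0.15 on lifts it by a cam; it springs out between about 0.4 and 0.7. It takes about 0.13 N m (some 6 N at 22 mm from the axis).
- start_top (a point): centre of the top of the small round white start button (24 mm diameter, in a flat steel collar of 40 mm diameter and 12 mm height); 81 mm above the bench when not pressed
- start (a joint): how far the start button is pressed, m: 0 out, 0.005 fully in (about 4 N); it springs back when let go
- dial_box: second grey box with a grey lid, 110 x 120 x 60 mm, fixed to the bench; it carries only a plain round black dial without a ring or bar. Origin: centre of its underside; z up. Not part of the job. The two boxes may stand either way round, left or right.
- dial (a joint): angle of the round black dial (54 mm diameter, 24 mm high, its top 84 mm above the bench), rad; it starts anywhere between -1.5 and 1.5 and is to be left alone
- pad_left_near: thin rubber pad on the bar's +y half, on its -x (near) flat side (4 x 22 x 18 mm, standing 2 mm proud of the bar; origin at its centre, 15.5 mm from the head's axis along the bar); the side to push for a clockwise turn
- pad_left_far: thin rubber pad on the bar's +y half, on its +x (far) flat side (4 x 22 x 18 mm, standing 2 mm proud of the bar; origin at its centre, 15.5 mm from the head's axis along the bar)
- pad_right_near: thin rubber pad on the bar's -y half, on its -x (near) flat side (4 x 22 x 18 mm, standing 2 mm proud of the bar; origin at its centre, 15.5 mm from the head's axis along the bar)
- pad_right_far: thin rubber pad on the bar's -y half, on its +x (far) flat side (4 x 22 x 18 mm, standing 2 mm proud of the bar; origin at its centre, 15.5 mm from the head's axis along the bar); the other side that may be pushed for a clockwise turn
- small_bottle: loose small pale bottle with a ribbed white cap, 46 mm diameter, 98 mm high, between the two boxes; origin at the centre of its underside
- stopper: loose black rubber stopper, 32 mm diameter, 28 mm high, at the left; origin at the centre of its underside
- slide_box: loose grey metal box with a hinged lid, 72 x 136 x 45 mm, at the left; origin at the centre of its underside
- label_roll: loose roll of paper labels lying flat, 68 x 97 x 34 mm, at the right; origin on its underside
- bottle_right: loose small pale bottle with a ribbed white cap, 46 mm diameter, 90 mm high, at the right; origin at the centre of its underside
- adapter: loose black power adapter, 44 x 96 x 29 mm, behind the boxes; origin on its underside
- dial_mark (a point): white pointer mark on the dial's top, 20 mm from its axis

How it is judged (in metres and radians):
On the way, in this order (a step that is already met when the one before it is completed fails the run):
1. the mushroom head is pressed in and latches (value of joint stop_press above 0.0065 m), for 0.2 s.
2. the head is turned clockwise and springs out (value of joint stop_press below 0.003 m and value of joint stop_twist above 0.25 rad), for 0.02 s.
3. the start button is pressed all the way in (value of joint start above 0.0038 m and value of joint stop_press below 0.002 m), for 0.05 s.
At the end, for the whole second after the job is handed in: The mushroom head is fully out (within 1.5 mm) and its bar has turned back (within 0.15 rad), at rest; the start button is out (within 1 mm) (value of joint stop_press below 0.0015 m and value of joint stop_twist below 0.15 rad and value of joint start below 0.001 m and velocity of joint stop_twist below 0.1 rad/s); the robot touches nothing.
It fails at once if the bar is pinched: both flat sides of one half pressed at once (over 1.5 N) ((contact force between the fingers and pad_left_near above 1.5 N and contact force between the fingers and pad_left_far above 1.5 N) or (contact force between the fingers and pad_right_near above 1.5 N and contact force between the fingers and pad_right_far above 1.5 N)).
It fails at once if the dial of the other box is turned by more than 0.2 rad (distance of dial_mark from where it was at the start of the episode above 0.005 m).
It fails at once if a loose bystander is moved or lifted by more than 30 mm (distance of any of small_bottle, stopper, slide_box, label_roll, bottle_right, adapter from where it was at the start of the episode above 0.03 m).
It also fails if it takes over 46 s, if anything falls off the work surface, if the arm or the gripper's body presses on something with over 40 N, if the wrist force passes 120 N, or if a joint passes its speed limit or range.

## Robot

A 7-joint arm with a two-finger parallel gripper is mounted at the origin on a cart in front of the work surface, level with it; the furniture and walls round the work are solid. World frame = base frame: x ahead of the robot, y to its left, z up, the work surface at z = 0. Lengths are in mm, angles in rad, forces in N, time in s.
With the tool pointing down it reaches from about 425 to 925 mm from the base axis. Payload 6.8 kg.
Tool frame: the origin (TCP) lies between the finger pads; the fingertips stand 25 mm ahead of it and the grasp point (between the pads) lies 6 mm ahead of it; z points along the fingers, y is the line along which they close (so a half turn about z gives the same grasp; the last joint's range is limited). The gripper opens to 88 mm and grips with 3 to 60 N. Pads are 20 mm wide; open, the fingers measure 115 mm over their backs; the gripper's body (75 mm by 178 mm) begins 61 mm behind the grasp point.
Start: joints at [-1.274, 0.477, 0.022, 1.555, -0.011, 1.109, -0.083], TCP at [265.837, 620.466, 247.664] pointing down, gripper open.
Joint ranges: [-2.96, 2.96], [-0.34, 2.1], [-1.41, 1.46], [0.24, 2.44], [-1.37, 4.51], [0.17, 1.92], [-2.96, 2.96]. Speed limits (rad/s): [2.39, 2.39, 3.14, 3.14, 3.14, 3.14, 3.14].

## Interface

Orientations are given as a 3x3 rotation matrix whose columns are the frame's x, y, z axes.
In Python, from workcell import manip gives the robot as it stands.
- The arm moves only by the tool apply_moves, never from a script. Its argument "rows" is a list of rows, each a list of 5 numbers: the gripper command: -1 is shut, 1 is fully open, values between are in proportion, then the shift along the tool's x, y, z in cm, then the turn about the tool's z in units of 5 degrees (1.0 is 5 degrees). In form: [[claw, dx, dy, dz, twist], ...]. A call has exactly 5 rows; each row is the pose to reach, as a shift and turn from the pose commanded when the call began, along the tool's axes at that moment; what a row does not reach only later rows make up. A row lasts 1/10 s, in which the tool goes at most 50 mm and 8.59 degrees, less where a joint would pass 70% of its speed; a pose out of reach is approached as far as the arm can. A call with a gripper value outside its range is refused whole. The fingers move at their own pace and stop on an object; "force" is the grip in N (left out, the last holds). Time passes only in rows, so rows that repeat a pose let the fingers close, or fill a call up. It gives the time, the measured TCP pose, the force, the opening and the grip force at its end, in the units of the state.
- manip.get_obs(): the state, without advancing time (a new reading comes with each control period).
- manip.get_image(name): name is "scene" or "top" or "wrist"; returns (picture, depth): 400x640x3 uint8, red, green, blue; 400x640 float32, mm along the optical axis (not along the pixel's ray), 0 where there is no reading.
- manip.camera_model(name): a dict with "fx", "fy", "cx", "cy" (pixels), "world_from_camera" (4x4, takes a point from camera to world coordinates). Camera axes: x right, y down, z forward; pixel columns grow to the right and rows downward; lengths in mm; the calibration is good to about 2 mm. A picture is of the moment at which its call begins: read the wrist's pose just before it. camera_model takes no time and is no camera call; for the wrist camera it gives the pose at the moment of the call.
- manip.close_job(): hands the job in; it is judged then, once.
Trained networks look in the newest picture that a camera, given by its name, has taken for a name from the list of things; names that differ only in an ending like _2 or _b are one class to them, and where a whole thing is asked for, a point or a joint stands for the part that bears it (a point fixed in the world has none). Each returns a list of dicts, best first, with "confidence" (0 to 1); they miss things now and then, are a little off and sometimes report something else, mostly with a low value. They report only what shows in the picture. A call takes as long as a camera call.
- manip.trace(target, camera): "pixels" (400x640 bool, what is visible of it) and "position" ([column, row] as shares, 0 to 1, of the picture: columns of its width, rows of its height, amid what is visible of it).
- manip.mark_of(target, camera): "position" ([column, row] as shares, 0 to 1, of the picture: columns of its width, rows of its height: a listed point, or the origin of a listed thing).
The state is a dict: "time_s": time; "joint_pos": joint angles; "dq": joint speeds; "joint_efforts": joint torques, N m; "eef_pos": TCP position; "eef_rot": TCP orientation; "contact_force": force on the tool from outside, world axes, zero at the start; "moment": the same for the moment, N m; "grip_width": finger opening in mm; "gripper_force": force on a finger pad.
Only numpy, scipy, OpenCV 4.12 (cv2) and the standard library are available. Lean on these libraries where they do the work, as an engineer would, in place of code of your own. Each camera call takes 0.05 s, during which the arm holds its last target. There are 200 camera calls.

## Working session

There is one attempt and no reset: what is moved stays moved. The work goes in short steps, Python scripts to look and compute and a tool call to move; the robot and the scene stay as the last step left them, time stands still between calls to the robot, and variables do not carry over. Pictures are saved under pics/ and viewed, at most 10 in all, crops included, and the job is handed in when it is done.

Besides the shell and the picture viewer there is one more tool, called after "Request:" as name(argument=value, ...) on one line, values as JSON. apply_moves: Moves the arm, as the interface text tells. Its arguments: {"type":"object","properties":{"rows":{"type":"array"},"force":{"type":"number"}},"required":["rows"]}

```bash
mkdir -p pics; cat > h.py <<'E'
import numpy as np, cv2
from workcell import manip
def world(cam,u,v,z=None,depth=None):
    m=manip.camera_model(cam);T=np.array(m["world_from_camera"])
    r=np.array([(u-m["cx"])/m["fx"],(v-m["cy"])/m["fy"],1.])
    d=T[:3,:3]@r;o=T[:3,3]
    s=depth if depth is not None else (z-o[2])/d[2]
    return o+s*d
def save(im,n): cv2.imwrite(f"pics/{n}.png",im[:,:,::-1])
def look(cam,names):
    for n,z in names:
        for r in manip.mark_of(n,cam)[:2]:
            u,v=r["position"][0]*640,r["position"][1]*400
            print(n,round(r["confidence"],2),round(u,1),round(v,1),world(cam,u,v,z=z).round(1))
E
python3 - <<'E'
from h import *
o=manip.get_obs();print(o["time_s"],o["eef_pos"],np.round(o["eef_rot"],3).tolist(),o["grip_width"])
im,d=manip.get_image("top");save(im,"top0")
look("top",[("bar_top",110),("start_top",81),("stop_box",0),("dial_box",0),("dial_mark",84),("small_bottle",0),("bottle_right",0)])
E
```

```text
0.0 [265.63190049 619.95664527 246.69402134] [[-0.919, 0.394, -0.001], [0.394, 0.919, -0.002], [-0.0, -0.002, -1.0]] 88.0332120680953
bar_top 0.54 274.7 217.4 [534.1 160.7 110. ]
start_top 0.43 302.1 221.5 [523.1  67.7  81. ]
stop_box 0.34 341.0 205.8 [588.2 -71.5   0. ]
dial_box 0.61 392.9 225.5 [ 517.9 -263.4    0. ]
dial_mark 0.55 387.8 227.4 [ 506.2 -231.8   84. ]
small_bottle 0.65 340.2 207.2 [582.9 -68.7   0. ]
small_bottle 0.41 200.1 234.9 [474.1 443.7   0. ]
bottle_right 0.52 438.0 186.5 [ 665.4 -432.8    0. ]
```

View pics/top0.png

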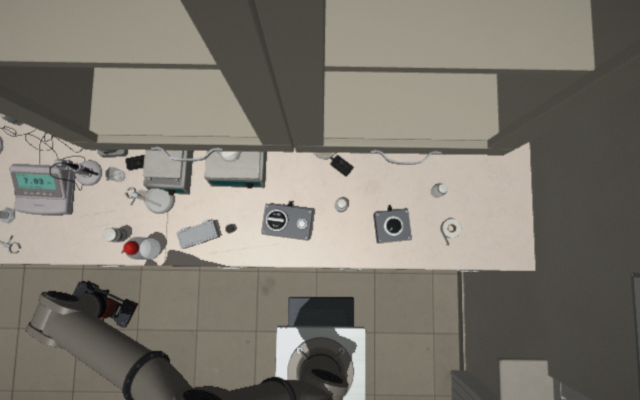

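The top view shows the stop box at about (288,220) px with the bar at (275,218) and the start button at (302,223). The dial box is at (393,225). bar_top to start_top measures 93 mm against the nominal 90, so I'm moving over the box.

Request:
apply_moves(rows=[[-1,-3.7,-3.0,-1,0],[-1,-7.4,-6.1,-2,0],[-1,-11.1,-9.1,-3,0],[-1,-14.8,-12.2,-4,0],[-1,-18.5,-15.2,-5,0]])

```text
time_s: 0.9
eef_pos: [376.7, 406.0, 298.2]
eef_rot: [[-0.919, 0.394, 0.0], [0.394, 0.919, 0.0], [-0.0, 0.0, -1.0]]
contact_force: [1.2, 0.6, -0.4]
grip_width: 51.6
gripper_force: 0.0
```

Request:
apply_moves(rows=[[-1,-3.7,-3.0,0,0],[-1,-7.4,-6.1,0,0],[-1,-11.1,-9.1,0,0],[-1,-14.8,-12.2,0,0],[-1,-18.5,-15.2,0,0]])

```text
time_s: 1.4
eef_pos: [486.8, 193.4, 298.0]
eef_rot: [[-0.919, 0.394, 0.001], [0.394, 0.919, 0.001], [-0.0, 0.001, -1.0]]
contact_force: [0.8, 0.5, -1.0]
grip_width: 11.4
gripper_force: 0.0
```

Request:
apply_moves(rows=[[-1,-3.5,-2.8,0,-1.1],[-1,-7.0,-5.7,0,-2.2],[-1,-7.0,-5.7,0,-3.3],[-1,-7.0,-5.7,0,-3.3],[-1,-7.0,-5.7,0,-3.3]])

```text
time_s: 1.9
eef_pos: [527.8, 116.2, 297.6]
eef_rot: [[-0.993, 0.118, -0.0], [0.118, 0.993, 0.001], [0.0, 0.001, -1.0]]
contact_force: [-0.3, 0.5, 0.3]
grip_width: 0.6
gripper_force: 0.0
```

```bash
python3 - <<'E'
from h import *
o=manip.get_obs();print(o["time_s"],o["eef_pos"],np.round(o["eef_rot"],3).tolist(),o["grip_width"],o["contact_force"])
im,d=manip.get_image("wrist");save(im,"w0");np.save("d0.npy",d)
print(np.round(manip.camera_model("wrist")["world_from_camera"],2).tolist())
look("wrist",[("bar_top",110),("start_top",81),("stop_box",0),("pad_left_near",98)])
E
```

```text
1.9 [527.77796106 116.19539886 297.61835956] [[-0.993, 0.118, -0.0], [0.118, 0.993, 0.001], [0.0, 0.001, -1.0]] 0.5725787930892908 [-0.34328847  0.46010818  0.32112508]
[[0.12, 0.96, 0.25, 459.59], [0.99, -0.11, -0.03, 125.12], [0.0, 0.25, -0.97, 434.15], [0.0, 0.0, 0.0, 1.0]]
bar_top 0.64 363.0 184.1 [529.1 162.9 110. ]
start_top 0.87 283.5 179.7 [519.1  73.7  81. ]
start_top 0.55 363.9 182.5 [533.5 167.4  81. ]
stop_box 0.9 328.9 171.4 [528.5 128.3   0. ]
pad_left_near 0.42 377.3 175.5 [523.9 180.5  98. ]
```

View pics/w0.png

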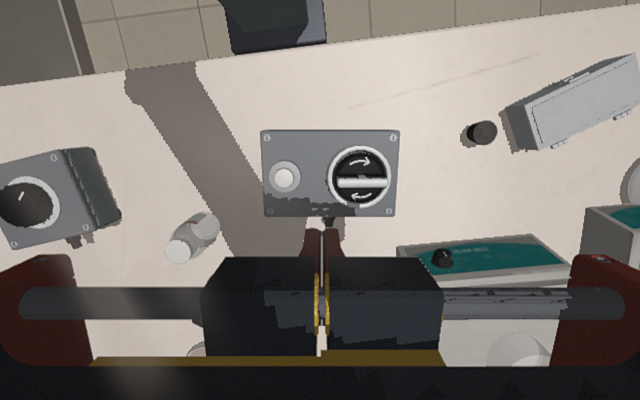

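The wrist view shows the stop box nearly aligned with the image: bar centre at about (361,182), ring centre at (359,178), start button at (285,178). I'll refine these using depth.

```bash
python3 - <<'E'
from h import *
d=np.load("d0.npy");m=manip.camera_model("wrist");T=np.array(m["world_from_camera"])
v,u=np.mgrid[0:400,0:640];P=np.stack([(u-m["cx"])/m["fx"]*d,(v-m["cy"])/m["fy"]*d,d],-1)@T[:3,:3].T+T[:3,3]
def reg(u0,u1,v0,v1,z0,z1):
    q=P[v0:v1,u0:u1].reshape(-1,3);return q[(q[:,2]>z0)&(q[:,2]<z1)]
b=reg(325,395,142,212,103,118)
r=cv2.minAreaRect(b[:,:2].astype(np.float32));print("bar",len(b),b.mean(0),r)
h=reg(325,395,142,212,70,118);print("ring all",cv2.minEnclosingCircle(h[:,:2].astype(np.float32)))
s=reg(265,305,158,198,76,88);print("start",len(s),s.mean(0),cv2.minEnclosingCircle(s[:,:2].astype(np.float32)))
l=reg(255,405,125,222,55,66);print("lid",cv2.minAreaRect(l[:,:2].astype(np.float32)),l.mean(0))
E
```

```text
bar 584 [526.72637256 162.36490475 107.98064425] ((526.9194946289062, 162.62002563476562), (55.87823486328125, 13.601848602294922), 82.96031188964844)
ring all ((527.1669311523438, 162.50888061523438), 38.48233413696289)
start 308 [516.49071931  73.62322361  80.10592621] ((516.9644775390625, 73.21797943115234), 11.895384788513184)
lid ((523.558349609375, 127.99129486083984), (170.3101348876953, 108.7501449584961), 83.27498626708984) [518.28961427 120.51120694  59.43372   ]
```

Request:
apply_moves(rows=[[-1,0.6,4.6,0,0],[-1,0.6,4.6,4,0],[-1,0.6,4.6,8,0],[-1,0.6,4.6,12,0],[-1,0.6,4.6,14.7,0]])

```text
time_s: 2.65
eef_pos: [526.1, 162.1, 148.2]
eef_rot: [[-0.993, 0.116, -0.002], [0.116, 0.993, -0.001], [0.002, -0.001, -1.0]]
contact_force: [-0.3, 0.4, -0.3]
grip_width: 0.3
gripper_force: 0.0
```

Request:
apply_moves(rows=[[-1,0,0,0.6,0],[-1,0,0,1.2,0],[-1,0,0,1.7,0],[-1,0,0,2.1,0],[-1,0,0,2.3,0]])

```text
time_s: 3.15
eef_pos: [528.0, 162.0, 128.3]
eef_rot: [[-0.993, 0.117, 0.001], [0.117, 0.993, 0.001], [-0.001, 0.001, -1.0]]
contact_force: [-0.1, -0.2, -0.2]
grip_width: 0.4
gripper_force: 0.0
```

Request:
apply_moves(rows=[[-1,0,0,0.3,0],[-1,0,0,0.4,0],[-1,0,0,0.4,0],[-1,0,0,0.4,0],[-1,0,0,0.4,0]])

```text
time_s: 3.65
eef_pos: [528.8, 162.1, 126.8]
eef_rot: [[-0.993, 0.117, 0.003], [0.117, 0.993, 0.002], [-0.002, 0.002, -1.0]]
contact_force: [-6.3, -2.5, 24.4]
grip_width: 0.1
gripper_force: 11.6
```

Request:
apply_moves(rows=[[-1,0,0,-1,0],[-1,0,0,-2.6,0],[-1,1.3,1.5,-2.6,0],[-1,2.6,3.0,-2.6,0],[-1,2.6,3.0,-2.6,0]])

```text
time_s: 4.15
eef_pos: [504.0, 197.2, 150.0]
eef_rot: [[-0.994, 0.113, -0.0], [0.113, 0.994, 0.002], [0.0, 0.002, -1.0]]
contact_force: [-0.2, 0.1, -0.1]
grip_width: 0.8
gripper_force: 0.0
```

```bash
python3 - <<'E'
from h import *
o=manip.get_obs();p=np.array(o["eef_pos"]);print(p,o["contact_force"])
by=np.array([.115,.9934]);bx=np.array([.9934,-.115]);q=p[:2]-[527,162.5];print("box x,y rel head",q@bx,q@by)
im,d=manip.get_image("wrist");save(im[100:300,200:520].repeat(2,0).repeat(2,1),"w1")
m=manip.camera_model("wrist");T=np.array(m["world_from_camera"])
v,u=np.mgrid[0:400,0:640];P=(np.stack([(u-m["cx"])/m["fx"]*d,(v-m["cy"])/m["fy"]*d,d],-1)@T[:3,:3].T+T[:3,3]).reshape(-1,3)
P=P[d.reshape(-1)>0]
k=(np.hypot(P[:,0]-527,P[:,1]-162.5)<30)&(P[:,2]>92)&(P[:,2]<114);b=P[k]
print(len(b),np.percentile(b[:,2],[5,50,95]) if len(b) else 0, cv2.minAreaRect(b[:,:2].astype(np.float32)))
E
```

```text
[504.00066839 197.15931675 150.04421427] [-0.16746368  0.10810407 -0.05501161]
box x,y rel head -26.83335744727268 31.78564212225226
11 [92.02334252 92.29772578 92.6952408 ] ((520.4852905273438, 156.3201446533203), (37.926448822021484, 0.3213486671447754), 82.9952621459961)
```

View pics/w1.png

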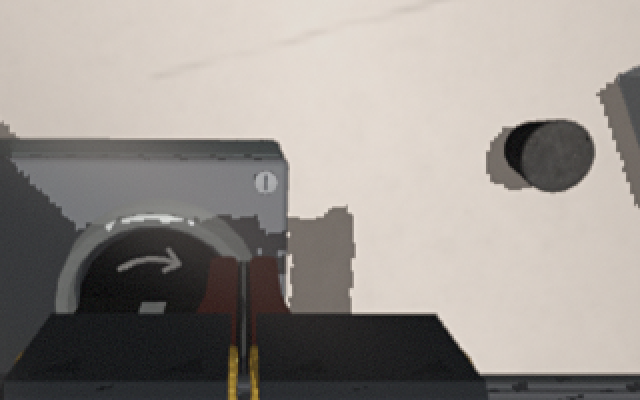

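The crop shows the fingertips over the near side of the ring by the +y half, with the bar itself hidden behind the gripper. Pressing to a hard stop at 102 mm tip height confirms the head is latched. Next I go down beside the bar.

Request:
apply_moves(rows=[[-1,0,-0.2,1.2,0],[-1,0,-0.2,2.4,0],[-1,0,-0.2,3.4,0],[-1,0,-0.2,3.4,0],[-1,0,-0.2,3.4,0]])

```text
time_s: 4.7
eef_pos: [504.8, 192.1, 115.0]
eef_rot: [[-0.993, 0.117, -0.001], [0.117, 0.993, -0.001], [0.001, -0.001, -1.0]]
contact_force: [0.1, 0.3, -0.1]
grip_width: 0.2
gripper_force: 0.0
```

Request:
apply_moves(rows=[[-1,-0.4,0,0,0],[-1,-0.8,0,0,0],[-1,-1.1,0,0,0],[-1,-1.3,0,0,0],[-1,-1.5,0,0,0]])

```text
time_s: 5.2
eef_pos: [518.2, 191.9, 115.6]
eef_rot: [[-0.993, 0.116, -0.003], [0.116, 0.993, 0.001], [0.004, 0.0, -1.0]]
contact_force: [-8.7, 3.7, 6.5]
grip_width: 0.2
gripper_force: 5.0
```

Request:
apply_moves(rows=[[-1,-0.2,0,0,0],[-1,-0.4,0,0,0],[-1,-0.6,0,0,0],[-1,-0.7,0,0,0],[-1,-0.7,0,0,0]])

```text
time_s: 5.7
eef_pos: [520.2, 192.1, 115.2]
eef_rot: [[-0.993, 0.114, -0.013], [0.114, 0.993, 0.0], [0.013, -0.001, -1.0]]
contact_force: [-20.3, 4.7, 15.6]
grip_width: 0.6
gripper_force: 10.5
```

The tool is held with a large upward reaction. Friction of the fingertip seems to be holding the rising head down, so I'll lift the tip while pushing to help it.

Request:
apply_moves(rows=[[-1,0,0.2,-0.2,0],[-1,0,0.4,-0.4,0],[-1,0,0.4,-0.6,0],[-1,0,0.4,-0.7,0],[-1,0,0.4,-0.7,0]])

```text
time_s: 6.2
eef_pos: [527.9, 194.0, 123.0]
eef_rot: [[-0.993, 0.117, 0.001], [0.117, 0.993, 0.0], [-0.001, 0.001, -1.0]]
contact_force: [-1.3, -0.2, -0.4]
grip_width: 0.4
gripper_force: 0.5
```

It came free: the tool advanced 8 mm and only the light return spring is left. I'll back off, rise and check.

Request:
apply_moves(rows=[[-1,0.8,0,0,0],[-1,1.6,0,0,0],[-1,2.6,0,0,0],[-1,2.6,0,-2,0],[-1,2.6,0,-5,0]])

```text
time_s: 6.7
eef_pos: [499.3, 196.6, 171.8]
eef_rot: [[-0.993, 0.116, -0.003], [0.116, 0.993, -0.002], [0.003, -0.002, -1.0]]
contact_force: [1.0, 0.3, 0.8]
grip_width: 0.7
gripper_force: 0.0
```

Request:
apply_moves(rows=[[-1,-1,-3,-3,0],[-1,-2,-6,-6,0],[-1,-3,-9,-8,0],[-1,-3,-12,-8,0],[-1,-3,-12,-8,0]])

```text
time_s: 7.2
eef_pos: [516.8, 69.7, 253.5]
eef_rot: [[-0.992, 0.123, 0.001], [0.123, 0.992, -0.001], [-0.002, -0.001, -1.0]]
contact_force: [0.3, 0.8, 0.5]
grip_width: 0.8
gripper_force: 0.0
```

```bash
python3 - <<'E'
from h import *
o=manip.get_obs();print(o["time_s"],o["eef_pos"],o["contact_force"])
im,d=manip.get_image("wrist");save(im,"w2")
m=manip.camera_model("wrist");T=np.array(m["world_from_camera"])
v,u=np.mgrid[0:400,0:640];P=(np.stack([(u-m["cx"])/m["fx"]*d,(v-m["cy"])/m["fy"]*d,d],-1)@T[:3,:3].T+T[:3,3]).reshape(-1,3)
P=P[d.reshape(-1)>0]
b=P[(np.hypot(P[:,0]-527,P[:,1]-162.5)<31)&(P[:,2]>96)&(P[:,2]<125)]
print("bar",len(b),np.percentile(b[:,2],[25,50,75]),cv2.minAreaRect(b[:,:2].astype(np.float32)))
s=P[(np.hypot(P[:,0]-517,P[:,1]-73.4)<16)&(P[:,2]>76)&(P[:,2]<88)]
print("start",len(s),s.mean(0) if len(s) else 0)
E
```

```text
7.2 [516.81218149  69.70133325 253.50351885] [0.30805892 0.76815708 0.46552631]
bar 872 [104.97041813 108.03022398 108.960125  ] ((527.1793823242188, 165.01348876953125), (55.6077995300293, 14.606278419494629), 82.36359405517578)
start 387 [515.89532495  76.1428617   79.51371346]
```

View pics/w2.png

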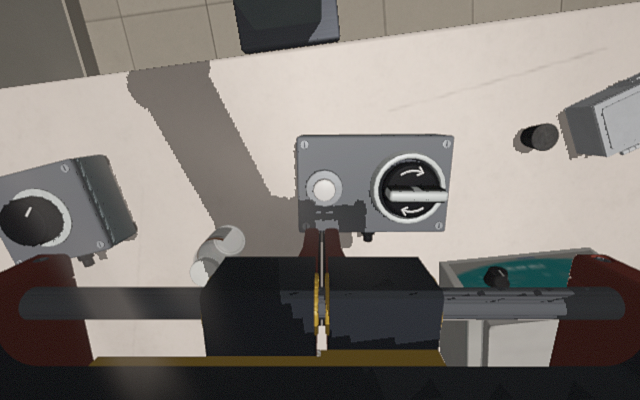

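The bar stands at 109 mm again and is back along the box (bar at (417,195) px), so the head is out. The start button is at (323,188) px. I'll press it now.

Request:
apply_moves(rows=[[-1,0,0.4,4,0],[-1,0,0.4,8,0],[-1,0,0.4,11,0],[-1,0,0.4,13,0],[-1,0,0.4,13.8,0]])

```text
time_s: 7.75
eef_pos: [515.7, 79.6, 112.3]
eef_rot: [[-0.993, 0.115, -0.004], [0.115, 0.993, -0.001], [0.004, -0.001, -1.0]]
contact_force: [-0.1, -0.2, 0.5]
grip_width: 0.3
gripper_force: 0.0
```

Request:
apply_moves(rows=[[-1,0,0,0.4,0],[-1,0,0,0.8,0],[-1,0,0,1.1,0],[-1,0,0,1.3,0],[-1,0,0,1.4,0]])

```text
time_s: 8.25
eef_pos: [518.3, 78.9, 101.3]
eef_rot: [[-0.993, 0.116, 0.001], [0.116, 0.993, 0.001], [-0.001, 0.001, -1.0]]
contact_force: [-0.5, 1.2, 7.9]
grip_width: 0.6
gripper_force: 4.1
```

Request:
apply_moves(rows=[[-1,0,0,0.3,0],[-1,0,0,0.4,0],[-1,0,0,0.4,0],[-1,0,0,0.4,0],[-1,0,0,0.4,0]])

```text
time_s: 8.75
eef_pos: [518.5, 79.0, 100.5]
eef_rot: [[-0.993, 0.117, 0.002], [0.117, 0.993, 0.003], [-0.001, 0.003, -1.0]]
contact_force: [-11.6, 1.0, 40.2]
grip_width: 0.4
gripper_force: 20.1
```

Request:
apply_moves(rows=[[-1,0,0,-2,0],[-1,0,0,-6,0],[-1,0,0,-10,0],[-1,0,0,-14,0],[-1,0,0,-16,0]])

```text
time_s: 9.25
eef_pos: [519.0, 78.1, 260.4]
eef_rot: [[-0.993, 0.117, 0.005], [0.117, 0.993, 0.001], [-0.005, 0.002, -1.0]]
contact_force: [0.3, 0.4, 0.3]
grip_width: 0.4
gripper_force: 0.0
```

Request:
apply_moves(rows=[[-1,0,0,0,0],[-1,0,0,0,0],[-1,0,0,0,0],[-1,0,0,0,0],[-1,0,0,0,0]])

```text
time_s: 9.75
eef_pos: [517.2, 78.2, 255.6]
eef_rot: [[-0.993, 0.117, -0.002], [0.117, 0.993, -0.001], [0.002, -0.001, -1.0]]
contact_force: [0.4, 0.1, 0.4]
grip_width: 0.3
gripper_force: 0.0
```

```bash
python3 - <<'E'
from h import *
o=manip.get_obs();print(o["time_s"],o["eef_pos"],o["contact_force"])
im,d=manip.get_image("wrist")
m=manip.camera_model("wrist");T=np.array(m["world_from_camera"])
v,u=np.mgrid[0:400,0:640];P=(np.stack([(u-m["cx"])/m["fx"]*d,(v-m["cy"])/m["fy"]*d,d],-1)@T[:3,:3].T+T[:3,3]).reshape(-1,3)
P=P[d.reshape(-1)>0]
b=P[(np.hypot(P[:,0]-527,P[:,1]-162.5)<31)&(P[:,2]>96)&(P[:,2]<125)]
print("bar",np.percentile(b[:,2],[50,75,90]),cv2.minAreaRect(b[:,:2].astype(np.float32)))
s=P[(np.hypot(P[:,0]-517,P[:,1]-73.4)<9)&(P[:,2]>70)&(P[:,2]<88)]
print("start",len(s),np.median(s,0))
E
```

```text
9.75 [517.2102179   78.15995988 255.59961558] [0.37914527 0.1376827  0.41810445]
bar [108.54935543 109.52483875 110.10021098] ((527.6782836914062, 161.95066833496094), (55.28655242919922, 14.459839820861816), 83.2821044921875)
start 224 [516.73333212  73.39827609  80.68012294]
```

```bash
python3 -c "
from workcell import manip
print(manip.close_job())"
```

```text
the job is handed in; nothing more can be done
None
```

I pressed the mushroom head in until it latched, turned it clockwise by its bar until it sprang out, pressed the start button fully and let it come back out, and handed the job in. The last wrist depth image before hand-in showed the head out, the bar straight and the button out; the judge's verdict is not known.

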